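Change the painted plate in a stencil jig

TASK

The striped hazard plate in the stencil jig has been painted. Lift off the red-handled hold-down frame and then the steel stencil with the green grips, lay each flat on the middle of a mixing board of its own, and move the striped plate, wet face up and level, to the middle of the wooden drying rack, flat and square across both battens. Then thread the plain yellow blank over the jig's two pins and put back the stencil and last the frame, each fully down, so that the jig is ready for the next painting.

Things in the scene. Friction and masses are not known exactly. Their poses are not given: they have to be found in the camera images.
- frame: Hold-down frame, on top of the stack at the start: dark steel, 46 x 146 mm (x, y), 8 mm thick, with a red bar handle along y above its middle: bar 11 mm wide, 86 mm long, 37 to 51 mm above the underside, posts at y = +-36 mm. Loose, 0.24-0.42 kg. Grip across the bar. Two 15 mm through holes at y = +-60 mm. Origin: centre of underside; y along the length, z up.
- stencil: Stencil, under the frame at the start: bright steel sheet 4 mm thick, 62 x 156 mm, diagonal slots, two upright green-coated grip flanges at its long sides (62 mm outside, 56 mm inside, |y| < 33 mm, up to 22 mm above the underside). Loose, 0.11-0.18 kg. Grip across both flanges. Two 15 mm through holes at y = +-60 mm. Origin: centre of underside; y along the length, z up.
- striped_plate: Painted plate: yellow, 54 x 170 x 8 mm (x, y, z), three black diagonal stripes on its upper face. Loose, 80 g, rigid. At the start at the bottom of the stack on the jig, its ends showing; its long sides overhang the pad by 10 mm. Grip across the 54 mm. Two 15 mm through holes at y = +-60 mm. Origin: centre of underside; y along the length, z up.
- blank_plate: Blank plate: plain yellow, no stripes, 54 x 170 x 8 mm (x, y, z), loose, 80 g, rigid. At the start it lies 24 mm above the bench on a low grey stand (foot 70 x 132 x 3 mm) that leaves its long sides free. Grip across the 54 mm. Two 15 mm through holes at y = +-60 mm. Origin: centre of underside; y along the length, z up.
- jig: Stencil jig, fixed: blue base 96 x 196 x 12 mm; pad 34 x 152 mm with top at 34 mm; two upright 10 mm pins at y = +-60 mm, straight to 57 mm, tapering to a 3.6 mm nose at 67.5 mm. Seated undersides above the origin: plate 34, stencil 42, frame 46 mm; 2.5 mm play round the pins. Origin: centre of underside; y along the length, z up.
- rack: Wooden drying rack, fixed, empty at the start: board 92 x 160 x 8 mm with two battens along x (14 mm wide, at y = +-50 mm), their tops 24 mm above the bench. A plate lies across both with its length along the rack's y. Origin: centre of underside; y along the length, z up.
- board_a: One of two alike paint-crusted off-white mixing boards, fixed flat on the bench, 100 x 150 x 9 mm (x, y, z). Origin: centre of the underside, so its top is at 9 mm; y along the length.
- board_b: One of two alike paint-crusted off-white mixing boards, fixed flat on the bench, 100 x 150 x 9 mm (x, y, z). Origin: centre of the underside, so its top is at 9 mm; y along the length.

How it is judged:
By the outcome, as a careful person would: the job done as asked, in the order asked, and still so for the second after the job is handed in, with the robot touching nothing.
It also fails if it takes over 131 s, if anything falls off the work surface, if the arm or the gripper's body presses on something with over 40 N, if the wrist force passes 120 N, or if a joint passes its speed limit or range.

ROBOT

A 6-joint arm with a two-finger parallel gripper is mounted at the origin on a cart in front of the work surface, level with it; the furniture and walls round the work are solid. World frame = base frame: x ahead of the robot, y to its left, z up, the work surface at z = 0. Lengths are in m, angles in rad, forces in N, time in s.
With the tool pointing down it reaches from about 0.35 to 0.85 m from the base axis. Payload 8.1 kg.
Tool frame: the origin (TCP) lies at the very end of the fingers, on their centre line; the grasp point (between the pads) lies 19 mm behind it; z points along the fingers, y is the line along which they close (so a half turn about z gives the same grasp; the last joint's range is limited). The gripper opens to 93 mm and grips with 3 to 60 N. Pads are 15 mm wide; open, the fingers measure 128 mm over their backs; the gripper's body (75 mm by 188 mm) begins 65 mm behind the grasp point.
Start: joints at [-1.35, 0.13, 1.488, -0, 1.523, -0.085], TCP at [0.181, -0.572, 0.219] pointing down, gripper open.
Joint ranges: [-2.96, 2.96], [-0.89, 2.26], [0.02, 2.5], [-1.34, 4.48], [0, 2.73], [-2.66, 2.66]. Speed limits (rad/s): [2.39, 2.39, 2.79, 3.14, 3.14, 3.14].

INTERFACE

Orientations are given as a rotation vector (axis times angle).
In Python, from plant import robot gives the robot as it stands.
- The arm moves only by the tool play_rows, never from a script. Its argument "deltas" is one flat list of numbers, 5 for each row, row after row: the shift along the tool's x, y, z in mm, then the turn about the tool's z in degrees, then the finger opening in mm, from 0 to 93. A call has 1 to 10 rows; each row shifts and turns the commanded pose from where the row before left it, along the tool's axes as they then stand; what a row does not reach is not made up. A row lasts 1/12 s, in which the tool goes at most 41.7 mm and 7.16 degrees, less where a joint would pass 70% of its speed; a pose out of reach is approached as far as the arm can. A call with a gripper value outside its range is refused whole. The fingers move at their own pace and stop on an object; "newtons" is the grip in N (left out, the last holds). Time passes only in rows, so rows that do not move let the fingers close. It gives the time, the measured TCP pose, the force, the opening and the grip force at its end, in the units of the state.
- robot.read_state(): the state, without advancing time (a new reading comes with each control period).
- robot.read_camera(name): name is "scene" or "top" or "wrist"; returns a dict with "pixels" (384x512x3 uint8, blue, green, red), "mtx" (3x3 intrinsics, pixels), "D" ([k1, k2, p1, p2, k3] as OpenCV has them; the pictures are not rectified), "eye" and "rotation" of the camera in the world. Camera axes: x right, y up, looking along -z (the intrinsics and any distortion apply to the point x, -y, -z); pixel columns grow to the right and rows downward; lengths in m; the calibration is good to about 2 mm. A picture is of the moment at which its call begins. There is no depth.
- robot.close_job(): hands the job in; it is judged then, once.
The state is a dict: "t": time; "q": joint angles; "dq": joint speeds; "joint_torque": joint torques, N m; "tool_pos": TCP position; "orientation": TCP orientation; "force": force on the tool from outside, world axes, zero at the start; "wrist_torque": the same for the moment, N m; "opening": finger opening in m; "gripper_force": force on a finger pad.
Only numpy, scipy, OpenCV 4.12 (cv2) and the standard library are available. Lean on these libraries where they do the work, as an engineer would, in place of code of your own. Each camera call takes 0.05 s, during which the arm holds its last target. There are 200 camera calls.

## Working session

There is one attempt and no reset: what is moved stays moved. The work goes in short steps, Python scripts to look and compute and a tool call to move; the robot and the scene stay as the last step left them, time stands still between calls to the robot, and variables do not carry over. Pictures are saved under pics/ and viewed, at most 17 in all, crops included, and the job is handed in when it is done.

Besides the shell and the picture viewer there is one more tool, called after "Emit:" by a JSON object that holds its "op" and its "data". play_rows: Moves the arm, as the interface text tells. Its arguments: {"type":"object","properties":{"deltas":{"type":"array"},"newtons":{"type":"number"}},"required":["deltas"]}

```bash
mkdir -p pics; ls
python3 - <<'E'
from plant import robot
import cv2,pickle,numpy as np
s=robot.read_state();print(s)
d={}
for n in("scene","top"):
    c=robot.read_camera(n);d[n]=c;cv2.imwrite(f"pics/{n}0.png",c["pixels"]);print(n,c["mtx"],c["D"],c["eye"],c["rotation"])
pickle.dump(d,open("c0.pkl","wb"))
E
```

```text
pics
{'t': 0.0, 'q': array([-1.35041193e+00,  1.31173586e-01,  1.48924223e+00, -3.58119440e-05,
        1.52299877e+00, -8.53910897e-02]), 'dq': array([ 0.00020309,  0.00239483,  0.00015534,  0.00014725, -0.000406  ,
       -0.00031447]), 'joint_torque': array([ 1.70281506e-03, -5.59839749e+01, -4.91755843e+01,  7.70665496e-02,
        3.60483024e-02, -1.83519123e-04]), 'tool_pos': array([ 0.18051088, -0.57161823,  0.21760037]), 'orientation': array([-3.10315266e+00, -4.78168254e-01,  2.48936097e-04]), 'force': array([-0.22038085,  0.27496391, -0.49584398]), 'wrist_torque': array([-0.02342915, -0.01601483,  0.02748554]), 'gripper_force': 0.0, 'opening': 0.09313856423660202}
scene [[396.55911191   0.         253.72307057]
 [  0.         396.55911191 189.6993303 ]
 [  0.           0.           1.        ]] [0.00276584 0.         0.         0.         0.        ] [0.10315276 0.58758281 0.72981549] [ 0.33800819 -1.01795657 -2.32247442]
top [[473.08723741   0.         258.78101378]
 [  0.         473.08723741 192.80338974]
 [  0.           0.           1.        ]] [-0.19920633  0.          0.          0.          0.        ] [0.44270276 0.007587   1.16981129] [ 0.04868933 -0.07689681 -1.58843555]
```

View pics/top0.png

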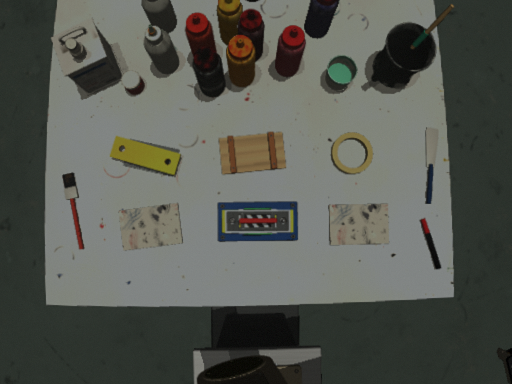

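View pics/scene0.png

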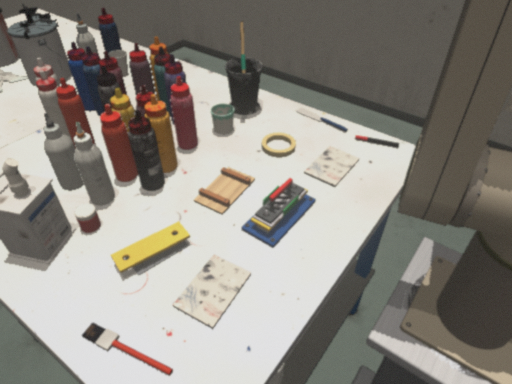

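The top view shows the jig at (258,221), with red handle and green grips. The boards are at (151,227) and (359,224), the rack at (252,152) and the blank at (146,155). The scene view agrees.

```bash
cat > h.py <<'E'
import numpy as np, cv2
from scipy.spatial.transform import Rotation as R
def ray(c,uv,z):
    uv=np.asarray(uv,float).reshape(-1,1,2)
    p=cv2.undistortPoints(uv,c["mtx"],np.array(c["D"]))[:,0]
    d=R.from_rotvec(c["rotation"]).apply(np.c_[p[:,0],-p[:,1],-np.ones(len(p))])
    e=np.array(c["eye"]); return (e+d*((z-e[2])/d[:,2])[:,None])[:,:2]
def proj(c,P):
    q=R.from_rotvec(c["rotation"]).inv().apply(np.atleast_2d(P)-c["eye"])
    q=q*[1,-1,-1]
    return cv2.projectPoints(q,np.zeros(3),np.zeros(3),c["mtx"],np.array(c["D"]))[0][:,0]
def rect(c,mask,z,box=None):
    """world min-area rect of biggest contour of mask at height z: centre mm, long-axis angle deg (mod 180), size mm"""
    m=mask.astype(np.uint8)
    if box: k=np.zeros_like(m);k[box[1]:box[3],box[0]:box[2]]=1;m=m*k
    cs=cv2.findContours(m,cv2.RETR_EXTERNAL,cv2.CHAIN_APPROX_NONE)[0]
    cn=max(cs,key=cv2.contourArea)
    w=ray(c,cn[:,0],z)*1000
    (x,y),(a,b),t=cv2.minAreaRect(w.astype(np.float32))
    if b>a:t+=90;a,b=b,a
    return np.round([x,y,t%180,a,b],1)
def hsv(c): return cv2.split(cv2.cvtColor(c["pixels"],cv2.COLOR_BGR2HSV))
E
python3 - <<'E'
from h import *;import pickle
d=pickle.load(open("c0.pkl","rb"))
for n in("top","scene"):
    c=d[n];H,S,V=hsv(c);px=c["pixels"]
    print(n)
    top=n=="top"
    f=lambda name,m,z,b:print(name,rect(c,m,z,b))
    f("jig",(H>100)&(H<130)&(S>120),.012 if top else .006,(210,195,305,250) if top else (235,170,325,250))
    f("blank",(H>20)&(H<35)&(S>120),.032,(100,130,190,180) if top else (100,220,200,280))
    f("rack",(H>5)&(H<25)&(S>60),.016,(210,125,295,180) if top else (190,160,260,215))
    f("handle",((H<8)|(H>172))&(S>120),.085+.009,(210,195,305,250) if top else (255,170,315,220))
    for b in ([(110,195,190,255),(320,195,398,250)] if top else [(165,245,260,330),(298,142,365,190)]):
        m=(S>14)|(V<np.percentile(V[b[1]:b[3],b[0]:b[2]],90)-18)
        m=cv2.morphologyEx(m.astype(np.uint8),cv2.MORPH_OPEN,np.ones((3,3)))
        f("board",m,.009,b)
    for q in ([(125,200),(115,200)] if top else []): print(q,H[q[::-1]],S[q[::-1]],V[q[::-1]])
im=d["top"]["pixels"][120:260,100:400];cv2.imwrite("pics/crop.png",cv2.resize(im,None,fx=2.6,fy=2.6,interpolation=cv2.INTER_CUBIC))
E
```

```text
top
jig [465.7  -9.5  90.  192.1  91.9]
blank [631.5 264.6  73.1 170.6  55. ]
rack [635.5   1.1  94.9 158.1  93. ]
handle [465.4  -8.4  88.9  84.1  11.4]
board [473.8 263.4  95.9 165.8 137.2]
board [ 463.9 -260.4   89.7  152.3  123.2]
(125, 200) 42 19 133
(115, 200) 43 17 133
scene
jig [426.8  60.4   0.    0.    0. ]
blank [631.6 266.4  73.2 167.4  55. ]
rack [635.1   9.1  95.2 157.9 101.8]
handle [466.3  -8.4  87.4  82.4  12.9]
board [456.1 258.4  96.5 156.  105.6]
board [ 453.9 -260.5   88.7  168.7  118. ]
```

View pics/crop.png

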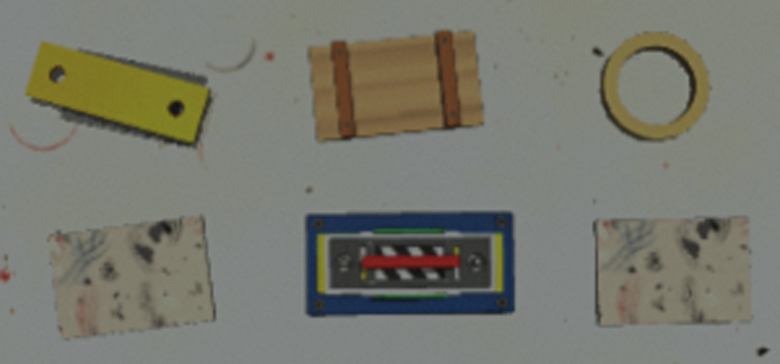

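Crop of the top view: board corners are at about (49,235), (205,215), (215,320), (62,338) for the left one and (596,219), (749,216), (751,323), (597,325) for the right one. The jig at (410,263) is nearly square to the world axes.

```bash
cat >> h.py <<'E'
def pose(s):
    m=R.from_rotvec(s["orientation"]).as_matrix()
    return np.r_[s["tool_pos"]*1000,np.degrees(np.arctan2(m[1,0],m[0,0]))],m
def go(s,x,y,z,psi):
    """deltas (tool frame, mm) and turn (deg) with translation done before turn, from state s"""
    p,m=pose(s); d=(m.T@(np.array([x,y,z])-p[:3]))
    return np.round(np.r_[d,(p[3]-psi+180)%360-180],1)
E
python3 - <<'E'
from h import *;import pickle
from plant import robot
d=pickle.load(open("c0.pkl","rb"));c=d["top"]
for n,k in (("A",[(49,235),(205,215),(215,320),(62,338)]),("B",[(596,219),(749,216),(751,323),(597,325)])):
    w=ray(c,np.array(k)/2.6+[100-.3,120-.3],.009)*1000
    print(n,w.round(),w.mean(0).round(1),[np.degrees(np.arctan2(*(a)[::-1])) for a in (w[0]-w[1],w[3]-w[2])], np.linalg.norm(w[0]-w[1]),np.linalg.norm(w[1]-w[2]))
print("bottle bases",ray(d["scene"],[(150,188),(122,181),(168,172),(190,148),(100,204)],0).round(3))
s=robot.read_state();print(pose(s)[0],go(s,465.5,-9,200,89.5))
E
```

```text
A [[498. 336.]
 [515. 184.]
 [416. 176.]
 [400. 323.]] [457.3 254.7] [np.float64(96.2940028567097), np.float64(96.05599762769037)] 152.37541925388493 99.7861986639593
B [[ 505. -187.]
 [ 504. -337.]
 [ 401. -336.]
 [ 404. -185.]] [ 453.6 -261.3] [np.float64(89.94095349361498), np.float64(89.04751143863675)] 149.9621654885345 102.97637285945731
bottle bases [[ 0.808  0.115]
 [ 0.892  0.142]
 [ 0.817  0.038]
 [ 0.846 -0.083]
 [ 0.866  0.236]]
[ 180.53312407 -571.66607789  217.68847833   17.52148855] [ 441.1 -450.7   18.5  -72. ]
```

Emit:
{"op": "play_rows", "data": {"deltas": [24.5,-25,1,0,93,24.5,-25,1,0,93,24.5,-25,1,0,93,24.5,-25,1,0,93,24.5,-25,1,0,93,24.5,-25,1,0,93,24.5,-25,1,0,93,24.5,-25,1,0,93,24.5,-25,1,0,93], "newtons": 40}}

```text
t: 0.85
tool_pos: [0.3234, -0.2895, 0.2092]
orientation: [-3.105, -0.478, 0.0]
force: [1.1, -0.3, 0.5]
opening: 0.093
gripper_force: 0.0
```

Emit:
{"op": "play_rows", "data": {"deltas": [24.5,-25,1,0,93,24.5,-25,1,0,93,24.5,-25,1,0,93,24.5,-25,1,0,93,24.5,-25,1,0,93,24.5,-25,1,0,93,24.5,-25,1,0,93,24.5,-25,1,0,93,24.5,-25,1,0,93]}}

```text
t: 1.6
tool_pos: [0.4659, -0.0085, 0.2003]
orientation: [3.105, 0.479, -0.0]
force: [1.2, -2.2, 0.1]
opening: 0.0927
gripper_force: 0.0
```

Emit:
{"op": "play_rows", "data": {"deltas": [0,0,0,-7.1,93,0,0,0,-7.1,93,0,0,0,-7.1,93,0,0,0,-7.1,93,0,0,0,-7.1,93,0,0,0,-7.1,93,0,0,0,-7.1,93,0,0,0,-7.1,93,0,0,0,-7.1,93,0,0,0,-7.1,93]}}

```text
t: 2.43
tool_pos: [0.4654, -0.0102, 0.2002]
orientation: [-2.243, -2.199, 0.001]
force: [-1.2, 0.3, 1.0]
opening: 0.0932
gripper_force: 0.0
```

Emit:
{"op": "play_rows", "data": {"deltas": [0,0,0,-1,60,0,0,0,0,60,0,0,0,0,60]}}

```text
t: 2.68
tool_pos: [0.4656, -0.0103, 0.2004]
orientation: [-2.235, -2.207, 0.0]
force: [0.4, -0.4, 0.9]
opening: 0.0779
gripper_force: 0.0
```

```bash
cat > look.py <<'E'
from h import *;import pickle,sys
from plant import robot
c=robot.read_camera("wrist");s=robot.read_state()
n=sys.argv[1];pickle.dump(c,open(n+".pkl","wb"));cv2.imwrite(f"pics/{n}.png",c["pixels"])
print(s["t"],pose(s)[0].round(1),s["opening"],s["force"].round(1),c["eye"].round(3),c["rotation"].round(3))
E
python3 look.py w1
```

```text
2.7333 [465.6 -10.3 200.5  89.3] 0.07362067717616969 [ 0.9 -0.3  0.9] [0.467 0.071 0.366] [-0.297  0.    -0.013]
```

View pics/w1.png

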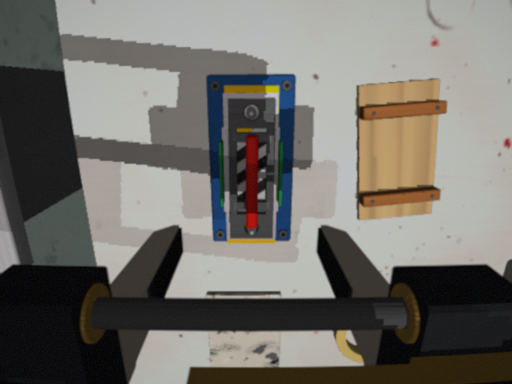

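The wrist view shows the jig at (251,158), with the red handle at column 252, rows 138-230. The rack is at (398,150).

Run:
```python
from h import *;import pickle
c=pickle.load(open("w1.pkl","rb"));H,S,V=hsv(c)
print("jig",rect(c,(H>100)&(H<130)&(S>120),.012,(195,60,305,250)))
print("handle",rect(c,((H<8)|(H>172))&(S>120),.097,(235,120,270,245)))
print("rack",rect(c,(H>5)&(H<25)&(S>60),.012,(345,70,450,225)))
# pin tops/ends: yellow plate strips
m=(H>20)&(H<35)&(S>120)
for b in [(215,80,285,97),(215,236,285,246)]: print("strip",rect(c,m,.042,b))
```

```text
jig [468.3  -6.8  89.5 191.3  93.1]
handle [467.8  -6.2  88.8  86.3  12.2]
rack [640.2   3.7  94.9 157.5 101.4]
strip [469.7  74.4 179.4  52.1   6.6]
strip [466.8 -89.4 179.2  53.    3.8]
```

Emit:
{"op": "play_rows", "data": {"deltas": [2,1,20,0,50,0,0,28,0,45,0,0,28,0,45,0,0,28,0,45,0,0,17,0,45,0,0,8.5,0,45,0,0,0,0,45,0,0,0,0,0,0,0,0,0,0,0,0,0,0,0], "newtons": 25}}

```text
t: 3.57
tool_pos: [0.4681, -0.0084, 0.0729]
orientation: [2.229, 2.21, 0.003]
force: [0.4, 0.3, 0.7]
opening: 0.0297
gripper_force: 0.0
```

Emit:
{"op": "play_rows", "data": {"deltas": [0,0,0,0,0,0,0,0,0,0,0,0,0,0,0]}}

```text
t: 3.82
tool_pos: [0.4673, -0.0083, 0.0718]
orientation: [2.23, 2.211, 0.001]
force: [1.4, 0.9, 1.4]
opening: 0.0108
gripper_force: 25.0
```

```bash
cat > st.py <<'E'
from h import *;import sys
from plant import robot
s=robot.read_state();print(round(s["t"],2),pose(s)[0].round(1),"tilt",(np.degrees(pose(s)[1][:2,2])).round(2),round(s["opening"]*1e3,1),s["gripper_force"],s["force"].round(1),s["wrist_torque"].round(2))
a=[float(v) for v in sys.argv[1:]]
for i in range(0,len(a),4): print(go(s,*a[i:i+4]))
E
python3 st.py
```

```text
3.82 [467.3  -8.3  71.8  89.5] tilt [ 0.08 -0.01] 10.8 25.003316402435303 [1.4 0.9 1.4] [-0.05 -0.3  -0.08]
```

Emit:
{"op": "play_rows", "data": {"deltas": [0,0,-3,0,0,0,0,-8,0,0,0,0,-15,0,0,0,0,-20,0,0,0,0,-14,0,0,-8,0,0,0,0,-20,-1,0,0,0,-25,-2,0,0,0,-25,-2,0,0,0,-30,-2,0,0,0], "newtons": 40}}

```text
t: 4.65
tool_pos: [0.458, -0.117, 0.1303]
orientation: [-2.229, -2.213, 0.001]
force: [0.5, -0.3, -3.8]
opening: 0.0109
gripper_force: 40.0
```

Emit:
{"op": "play_rows", "data": {"deltas": [-30,-2,0,0,0,-30,-2,0,0,0,-30,-2,0,0,0,-30,-2,0,0,0,-18,0,0,0,0,-7,0,0,0,0,0,0,0,0,0,0,0,20,0,0,0,0,25,0,0,0,0,25,0,0]}}

```text
t: 5.48
tool_pos: [0.45, -0.2603, 0.0606]
orientation: [2.229, 2.212, 0.001]
force: [0.3, 0.1, -3.1]
opening: 0.0106
gripper_force: 40.0
```

```bash
python3 st.py 453.6 -261.3 35 89.5
python3 - <<'E'
from plant import robot;import cv2
a=robot.read_camera("scene")["pixels"][100:260,200:420]
cv2.imwrite("pics/s2.png",cv2.resize(a,None,fx=3,fy=3))
E
```

```text
5.48 [ 450.  -260.3   60.6   89.6] tilt [ 0.06 -0.01] 10.6 39.99589562416077 [ 0.3  0.1 -3.1] [-0.03 -0.07 -0.02]
[-0.9  3.6 25.6  0.1]
```

View pics/s2.png

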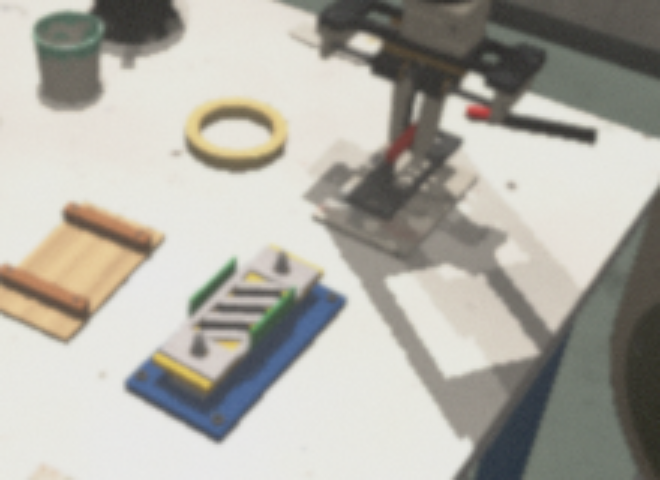

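The frame hangs level over the board at (400,190) in the crop. The stencil and striped plate stay on the jig.

Emit:
{"op": "play_rows", "data": {"deltas": [-1,3.5,12,0,0,0,0,9,0,0,0,0,4,0,0,0,0,1,0,0,0,0,0.5,0,0,0,0,0,0,0,0,0,0,0,0]}}

```text
t: 6.12
tool_pos: [0.4535, -0.2624, 0.0354]
orientation: [2.23, 2.211, 0.0]
force: [0.4, 0.7, -2.1]
opening: 0.0105
gripper_force: 40.0
```

```bash
python3 st.py
```

```text
6.12 [ 453.5 -262.4   35.4   89.5] tilt [ 0.05 -0.03] 10.5 39.99570071697235 [ 0.4  0.7 -2.1] [-0.03 -0.06 -0.05]
```

Emit:
{"op": "play_rows", "data": {"deltas": [0,0,0,0,40,0,0,0,0,60,0,0,0,0,60,0,0,-15,0,93,0,0,-30,0,93,0,0,-30,0,93,0,0,-35,0,93,0,0,-35,0,93,15,1,-20,0,93,25,2,0,0,93]}}

```text
t: 6.95
tool_pos: [0.4591, -0.2252, 0.2066]
orientation: [2.226, 2.202, 0.003]
force: [1.3, -0.0, 0.4]
opening: 0.0725
gripper_force: 0.0
```

Emit:
{"op": "play_rows", "data": {"deltas": [30,2,0,0,93,30,2,0,0,93,30,2,0,0,93,30,2,0,0,93,30,2,0,0,93,30,2,0,0,93,22,0,0,0,93,12,0,0,0,93,0,0,0,0,93,0,0,0,0,93]}}

```text
t: 7.78
tool_pos: [0.4704, -0.008, 0.2]
orientation: [2.228, 2.214, 0.0]
force: [-0.3, 0.2, 0.1]
opening: 0.0928
gripper_force: 0.0
```

```bash
python3 look.py w2; python3 st.py 467.5 -8 200 89.5;python3 - <<'E'
from h import *;import pickle
from plant import robot
c=pickle.load(open("w2.pkl","rb"));H,S,V=hsv(c)
print("jig",rect(c,(H>100)&(H<130)&(S>120),.012,(195,60,305,250)))
g=(H>50)&(H<80)&(S>100)
n,l,st,ce=cv2.connectedComponentsWithStats(g.astype(np.uint8))
for i in range(1,n):
    if st[i,4]>60: print("green",st[i],(ray(c,[ce[i]],.064)*1000).round(1))
m=(H>20)&(H<35)&(S>120)
for b in [(205,76,295,97),(205,232,295,248)]: print("strip",rect(c,m,.042,b))
t=robot.read_camera("top");H,S,V=hsv(t)
print("frame top:",rect(t,((H<8)|(H>172))&(S>120),.060,(320,190,398,250)),rect(t,(V<90),.017,(335,205,380,245)))
E
```

```text
7.8333 [470.4  -8.7 199.9  89.5] 0.0929516627977447 [ 0.2 -0.1 -0.6] [0.471 0.074 0.366] [-0.297 -0.002 -0.007]
7.83 [470.4  -8.7 199.9  89.5] tilt [ 0.03 -0.03] 93.0 0.0 [ 0.2 -0.1 -0.6] [-0.03 -0.07  0.02]
[ 0.7 -2.9 -0.1  0. ]
jig [468.4  -6.9  89.5 191.3  93.2]
green [214 142   5  66 219] [[439.   -2.6]]
green [273 142   5  67 221] [[496.6  -3.4]]
strip [469.7  74.2 179.6  53.    5.7]
strip [467.1 -90.1 179.5  52.    2.5]
frame top: [ 452.4 -260.8   88.5   85.3    9.5] [ 455.7 -255.1   88.5  111.    54.3]
```

View pics/w2.png

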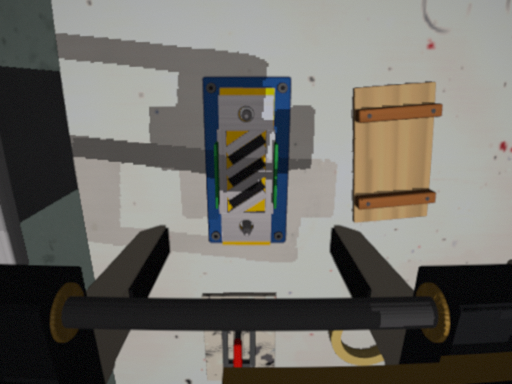

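Wrist view: the stencil's green grips are at (216,175) and (275,175) and are centred on the jig. The frame lies on the board at (238,345).

Emit:
{"op": "play_rows", "data": {"deltas": [1,-3.4,15,0,93,0,0,30,0,93,0,0,35,0,93,0,0,35,0,93,0,0,24,0,93,0,0,12,0,93,0,0,4,0,93,0,0,0,0,40,0,0,0,0,40,0,0,0,0,40], "newtons": 20}}

```text
t: 8.72
tool_pos: [0.4682, -0.0078, 0.0463]
orientation: [2.23, 2.21, 0.003]
force: [0.4, -0.4, -0.0]
opening: 0.0773
gripper_force: 0.0
```

Emit:
{"op": "play_rows", "data": {"deltas": [0,0,0,0,40,0,0,0,0,40,0,0,0,0,40,0,0,0,0,40]}}

```text
t: 9.05
tool_pos: [0.4677, -0.0074, 0.0457]
orientation: [2.23, 2.211, 0.002]
force: [-1.5, -0.6, 6.0]
opening: 0.0618
gripper_force: 20.0
```

```bash
python3 st.py
```

```text
9.05 [467.7  -7.4  45.7  89.5] tilt [ 0.1  -0.02] 61.8 20.003029704093933 [-1.5 -0.6  6. ] [-0.16  0.19  0.01]
```

Emit:
{"op": "play_rows", "data": {"deltas": [0,0,-3,0,40,0,0,-8,0,40,0,0,-15,0,40,0,0,-20,0,40,0,0,-14,0,40,8,0,0,0,40,20,-1,0,0,40,28,-1,0,0,40,30,-1,0,0,40,30,-1,0,0,40], "newtons": 30}}

```text
t: 9.88
tool_pos: [0.463, 0.1102, 0.1039]
orientation: [-2.231, -2.211, 0.001]
force: [0.5, -0.5, -0.7]
opening: 0.0617
gripper_force: 30.0
```

Emit:
{"op": "play_rows", "data": {"deltas": [30,-1,0,0,40,30,-1,0,0,40,30,-2,0,0,40,28,-2,0,0,40,20,0,0,0,40,8,0,0,0,40,0,0,0,-3.4,40,0,0,20,-3.3,40,0,0,25,0,40,0,0,25,0,40]}}

```text
t: 10.72
tool_pos: [0.4592, 0.2549, 0.034]
orientation: [2.097, 2.339, 0.002]
force: [-0.2, -0.2, -1.0]
opening: 0.0618
gripper_force: 30.0
```

```bash
python3 st.py 458 254.3 12.5 96.2
python3 - <<'E'
from plant import robot;import cv2
a=robot.read_camera("scene")["pixels"][140:330,130:350]
cv2.imwrite("pics/s3.png",cv2.resize(a,None,fx=3,fy=3))
E
```

```text
10.72 [459.2 254.9  34.   96.3] tilt [0.06 0.02] 61.8 29.99888151884079 [-0.2 -0.2 -1. ] [ 0.01 -0.11 -0.01]
[-0.5 -1.3 21.4  0.1]
```

View pics/s3.png

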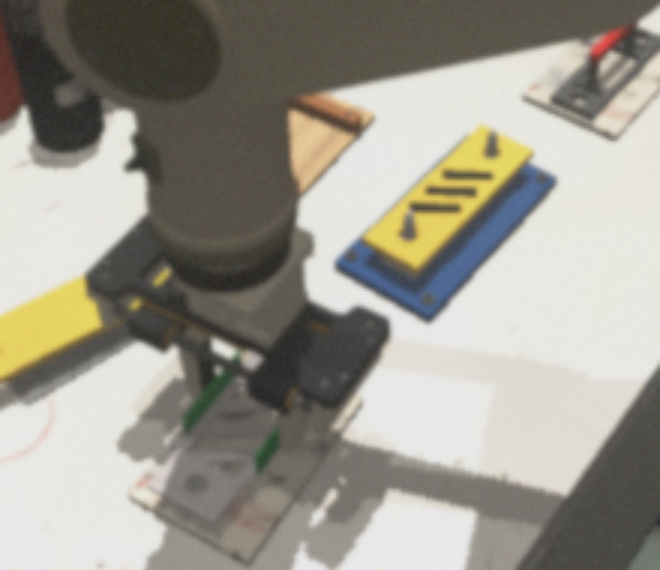

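The crop shows the stencil level over the left board, and the striped plate still on the jig at (445,200).

Emit:
{"op": "play_rows", "data": {"deltas": [-0.5,-1.3,10,0,40,0,0,8,0,40,0,0,3,0,40,0,0,1,0,40,0,0,0,0,40,0,0,0,0,40]}}

```text
t: 11.27
tool_pos: [0.4586, 0.2545, 0.0137]
orientation: [2.097, 2.338, 0.002]
force: [-0.4, 0.2, -2.0]
opening: 0.062
gripper_force: 30.0
```

```bash
python3 st.py
```

```text
11.27 [458.6 254.5  13.7  96.2] tilt [0.09 0.04] 62.0 29.99895215034485 [-0.4  0.2 -2. ] [-0.03 -0.14  0.04]
```

Emit:
{"op": "play_rows", "data": {"deltas": [0,0,1,0,40,0,0,0,0,40,0,0,0,0,40]}}

```text
t: 11.52
tool_pos: [0.4588, 0.2546, 0.0127]
orientation: [2.097, 2.338, 0.003]
force: [1.6, -0.6, 5.1]
opening: 0.0619
gripper_force: 30.0
```

```bash
python3 st.py
```

```text
11.52 [458.8 254.6  12.7  96.2] tilt [0.11 0.05] 61.9 30.003400146961212 [ 1.6 -0.6  5.1] [-0.08  0.03 -0.05]
```

Emit:
{"op": "play_rows", "data": {"deltas": [0,0,0,0,70,0,0,0,0,93,0,0,0,0,93,0,0,-2,0,93,0,0,-20,0,93,0,0,-30,0,93,0,0,-35,0,93,0,0,-35,0,93,0,0,-35,3.3,93,0,0,-30,3.4,93]}}

```text
t: 12.35
tool_pos: [0.4579, 0.2542, 0.2013]
orientation: [2.233, 2.209, 0.002]
force: [0.5, 1.0, 0.2]
opening: 0.0929
gripper_force: 0.0
```

```bash
python3 st.py 467.5 -8.7 200 89.5
```

```text
12.35 [457.9 254.2 201.3  89.4] tilt [0.08 0.03] 92.9 0.0 [0.5 1.  0.2] [ 0.02 -0.15 -0.04]
[-2.628e+02  1.240e+01  1.200e+00 -1.000e-01]
```

Emit:
{"op": "play_rows", "data": {"deltas": [-10,0,0,0,93,-25,1,0,0,93,-30,1,0,0,93,-35,2,0,0,93,-35,2,0,0,93,-35,2,0,0,93,-35,2,0,0,93,-30,1,0,0,93,-20,0,0,0,93,-8,0,1,0,93]}}

```text
t: 13.18
tool_pos: [0.4664, -0.0116, 0.1976]
orientation: [2.233, 2.209, -0.001]
force: [-1.0, 0.4, 0.6]
opening: 0.0933
gripper_force: 0.0
```

Emit:
{"op": "play_rows", "data": {"deltas": [0,0,0,0,93,0,0,0,0,93]}}

```text
t: 13.35
tool_pos: [0.4664, -0.0086, 0.1973]
orientation: [-2.231, -2.211, -0.0]
force: [0.1, 0.5, -0.0]
opening: 0.0929
gripper_force: 0.0
```

```bash
cat > yel.py <<'E'
from h import *;import pickle,sys
c=pickle.load(open(sys.argv[1]+".pkl","rb"));H,S,V=hsv(c);b=tuple(map(int,sys.argv[3:7]))
m=(H>20)&(H<35)&(S>110)
m=cv2.morphologyEx(m.astype(np.uint8),cv2.MORPH_OPEN,np.ones((3,3)))
print("plate",rect(c,m,float(sys.argv[2]),b))
E
python3 look.py w3; python3 yel.py w3 .042 190 60 310 250
python3 - <<'E'
from h import *;import pickle
c=pickle.load(open("w3.pkl","rb"));H,S,V=hsv(c)
print("jig",rect(c,(H>100)&(H<130)&(S>120),.012,(195,60,305,250)))
E
```

```text
13.4 [466.5  -8.1 197.4  89.5] 0.09278861845934355 [-0.9 -0.6 -0.1] [0.468 0.073 0.363] [-0.296 -0.    -0.01 ]
plate [468.3  -7.   89.  169.5  54.2]
jig [468.3  -7.3  89.5 191.2  93.1]
```

View pics/w3.png

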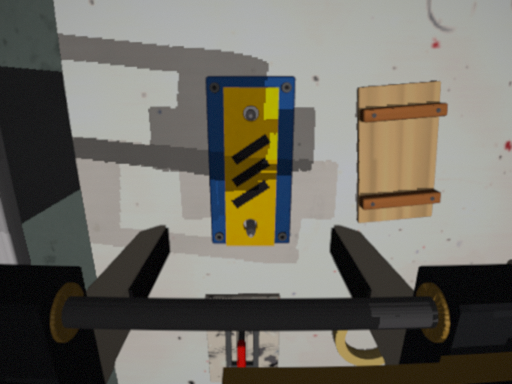

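Wrist view: the striped plate is alone on the jig, centre (251,165), with the pins through both holes at (251,113) and (250,228). The rack is at (398,150).

Emit:
{"op": "play_rows", "data": {"deltas": [0,0.5,20,0,93,0,0,35,0,93,0,0,35,0,93,0,0,35,0,93,0,0,28,0,93,0,0,15,0,93,0,0,4,0,93,0,0,0,0,45,0,0,0,0,45,0,0,0,0,45], "newtons": 20}}

```text
t: 14.23
tool_pos: [0.4687, -0.0086, 0.0275]
orientation: [2.228, 2.211, 0.003]
force: [0.4, -0.2, -0.1]
opening: 0.0774
gripper_force: 0.0
```

Emit:
{"op": "play_rows", "data": {"deltas": [0,0,0,0,45,0,0,0,0,45,0,0,0,0,45,0,0,0,0,45,0,0,0,0,45,0,0,0,0,45]}}

```text
t: 14.73
tool_pos: [0.4676, -0.009, 0.0263]
orientation: [2.23, 2.211, 0.001]
force: [-1.0, 0.1, 5.1]
opening: 0.0539
gripper_force: 20.0
```

```bash
python3 st.py
```

```text
14.73 [467.6  -9.   26.3  89.5] tilt [ 0.06 -0.01] 53.9 19.99827951192856 [-1.   0.1  5.1] [0.04 0.17 0.  ]
```

Emit:
{"op": "play_rows", "data": {"deltas": [0,0,-3,0,45,0,0,-8,0,45,0,0,-15,0,45,0,0,-20,0,45,0,0,-14,0,45,0,0,-5,0,45,0,0,0,0,45], "newtons": 20}}

```text
t: 15.32
tool_pos: [0.4683, -0.0091, 0.0924]
orientation: [2.229, 2.21, 0.003]
force: [-0.2, -0.4, 0.2]
opening: 0.0534
gripper_force: 20.0
```

```bash
python3 st.py
python3 - <<'E'
from h import *;import pickle
d={"top":pickle.load(open("c0.pkl","rb"))["top"],"w3":pickle.load(open("w3.pkl","rb"))}
for n,bs in(("top",[(220,125,250,180),(255,125,295,180)]),("w3",[(345,90,455,130),(345,180,455,215)])):
    c=d[n];H,S,V=hsv(c);b,g,r=[v.astype(float) for v in cv2.split(c["pixels"])]
    # battens: redder than board
    q=r/(g+1); rr=[]
    for bx in bs:
        m=((H>3)&(H<25)&(S>60)&(q>1.45)).astype(np.uint8)
        rr.append(rect(c,m,.024,bx)); print(n,rr[-1])
    a,b2=rr; print("centre",(a[:2]+b2[:2])/2,"angle",np.degrees(np.arctan2(*(a-b2)[:2][::-1]))%180,np.linalg.norm((a-b2)[:2]))
E
```

```text
15.32 [468.3  -9.1  92.4  89.5] tilt [ 0.18 -0.02] 53.4 19.996885657310486 [-0.2 -0.4  0.2] [-0.05 -0.1  -0.  ]
top [630.6  50.8   5.1  89.6  11.7]
top [639.1 -48.5   5.   89.5  12.5]
centre [634.85   1.15] angle 94.89254623507726 99.66313260178008
w3 [631.5  52.4   4.8  93.9  13.7]
w3 [639.8 -45.3   4.6  93.2  16.2]
centre [635.65   3.55] angle 94.85584283166487 98.05192501934879
```

Emit:
{"op": "play_rows", "data": {"deltas": [1,8,0,0,45,1,20,0,0,45,2,25,0,0,45,2,28,0,0,45,2,28,0,0,45,2,27,0,0,45,1,20,0,0,45,0,10,0,-1.4,45,0,0,15,-2,45,0,0,20,-2,45]}}

```text
t: 16.15
tool_pos: [0.6352, 0.0007, 0.0553]
orientation: [2.121, 2.315, 0.002]
force: [-0.1, -0.2, -1.4]
opening: 0.0536
gripper_force: 20.0
```

Emit:
{"op": "play_rows", "data": {"deltas": [0,0,15,0,45,0,0,8,0,45,0,0,0,0,45,0,0,0,0,45]}}

```text
t: 16.48
tool_pos: [0.6325, 0.0008, 0.0314]
orientation: [-2.123, -2.313, 0.002]
force: [-0.5, -0.0, -0.8]
opening: 0.0538
gripper_force: 20.0
```

```bash
python3 st.py 635.3 1 16.3 94.9
```

```text
16.48 [632.5   0.8  31.4  94.9] tilt [-0.13  0.01] 53.8 19.99682754278183 [-0.5 -0.  -0.8] [-0.03 -0.17  0.04]
[-0.   2.9 15.1  0. ]
```

Emit:
{"op": "play_rows", "data": {"deltas": [0,2.8,8,0,45,0,0,4,0,45,0,0,1.5,0,45,0,0,0,0,45,0,0,0,0,45,0,0,0,0,45]}}

```text
t: 16.98
tool_pos: [0.6363, 0.0009, 0.0196]
orientation: [2.124, 2.314, 0.001]
force: [-0.6, 0.4, -1.1]
opening: 0.0538
gripper_force: 20.0
```

```bash
python3 st.py 635.3 1 16.3 94.9;  python3 - <<'E'
from plant import robot;import cv2
a=robot.read_camera("scene")["pixels"][120:270,150:340]
cv2.imwrite("pics/s4.png",cv2.resize(a,None,fx=3,fy=3))
E
```

```text
16.98 [636.3   0.9  19.6  94.9] tilt [ 0.04 -0.  ] 53.8 19.996897280216217 [-0.6  0.4 -1.1] [-0.08 -0.09  0.05]
[ 0.2 -0.9  3.3  0. ]
```

View pics/s4.png

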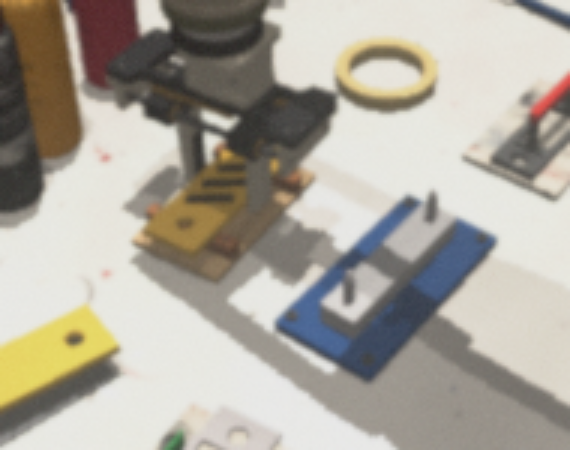

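The crop shows the striped plate level just above the battens at (220,210).

Emit:
{"op": "play_rows", "data": {"deltas": [0,-0.8,1.5,0,45,0,0,1,0,45,0,0,0.5,0,45,0,0,0,0,45,0,0,0,0,45,0,0,0,0,45]}}

```text
t: 17.53
tool_pos: [0.6352, 0.0009, 0.0164]
orientation: [2.124, 2.315, 0.0]
force: [-1.4, -0.1, 4.0]
opening: 0.0538
gripper_force: 20.0
```

```bash
python3 st.py
```

```text
17.53 [635.2   0.9  16.4  94.9] tilt [0. 0.] 53.8 19.99729871749878 [-1.4 -0.1  4. ] [-0.02  0.25  0.02]
```

Emit:
{"op": "play_rows", "data": {"deltas": [0,0,0,0,75,0,0,0,0,93,0,0,0,0,93,0,0,-2,0,93,0,0,-20,0,93,0,0,-35,0,93,0,0,-38,0,93,0,0,-38,0,93,0,0,-28,0,93,0,0,-10,0,93]}}

```text
t: 18.37
tool_pos: [0.6379, 0.0007, 0.1938]
orientation: [2.119, 2.31, 0.008]
force: [0.1, 0.3, 1.1]
opening: 0.0929
gripper_force: 0.0
```

Emit:
{"op": "play_rows", "data": {"deltas": [10,1,0,0,93,25,2,0,0,93,32,2,0,0,93,35,3,0,0,93,35,3,0,0,93,35,3,0,0,93,35,2,0,0,93,30,2,0,0,93,18,1,0,0,93,8,1,0,0,93]}}

```text
t: 19.2
tool_pos: [0.6302, 0.268, 0.1836]
orientation: [-2.118, -2.316, 0.005]
force: [-1.5, 0.2, -0.2]
opening: 0.0932
gripper_force: 0.0
```

Emit:
{"op": "play_rows", "data": {"deltas": [0,0,0,5,93,0,0,0,6.6,93,0,0,0,6,93,0,0,0,4,93,0,0,0,0,93,0,0,0,0,93]}}

```text
t: 19.7
tool_pos: [0.6319, 0.2639, 0.1854]
orientation: [-2.518, -1.878, 0.004]
force: [-0.2, 0.1, -0.2]
opening: 0.0929
gripper_force: 0.0
```

```bash
python3 look.py w4; python3 yel.py w4 .032 150 50 350 262
python3 - <<'E'
from h import *
from plant import robot;import pickle
t=robot.read_camera("top");H,S,V=hsv(t);pickle.dump(t,open("t4.pkl","wb"))
m=((H>20)&(H<35)&(S>120)).astype(np.uint8);m=cv2.morphologyEx(m,cv2.MORPH_CLOSE,np.ones((7,7)))
print("striped",rect(t,m,.032,(205,115,300,190)))
E
```

```text
19.75 [632.1 264.  185.7  73.5] 0.092705186876343 [ 0.2 -0.6  0.5] [0.656 0.342 0.351] [-0.296  0.043 -0.287]
plate [634.7 266.8  73.  169.2  54.3]
striped [633.9   1.1  94.9 169.1  58.6]
```

View pics/w4.png

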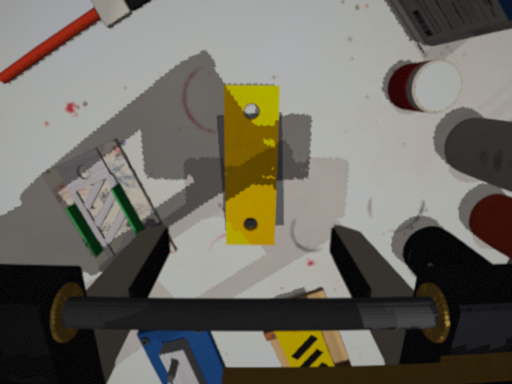

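Wrist view: the blank is centred at (251,165) with holes at (251,110) and (250,224). The stencil lies on its board at left, and the striped plate is on the rack at the bottom.

Emit:
{"op": "play_rows", "data": {"deltas": [1.4,1,20,0.5,93,0,0,35,0,93,0,0,35,0,93,0,0,35,0,93,0,0,25,0,93,0,0,13,0,93,0,0,4,0,93,0,0,0,0,93,0,0,0,0,93]}}

```text
t: 20.55
tool_pos: [0.6353, 0.2661, 0.0222]
orientation: [2.527, 1.865, 0.004]
force: [0.6, 0.6, 0.5]
opening: 0.0932
gripper_force: 0.0
```

```bash
python3 st.py 633.5 265.1 16.3 73
```

```text
20.55 [635.3 266.1  22.2  72.8] tilt [0.15 0.05] 93.2 0.0 [0.6 0.6 0.5] [-0.05 -0.07  0.01]
[-1.5 -1.4  5.9 -0.2]
```

Emit:
{"op": "play_rows", "data": {"deltas": [-0.7,-0.7,4,0,93,0,0,0,0,93,0,0,0,0,93]}}

```text
t: 20.8
tool_pos: [0.6338, 0.2654, 0.0175]
orientation: [2.528, 1.865, 0.003]
force: [-0.6, 0.5, 0.0]
opening: 0.0929
gripper_force: 0.0
```

```bash
python3 st.py 633.5 265.1 16.3 73
```

```text
20.8 [633.8 265.4  17.5  72.8] tilt [0.11 0.03] 92.9 0.0 [-0.6  0.5  0. ] [-0.04 -0.03  0.  ]
[-0.4 -0.2  1.2 -0.2]
```

Emit:
{"op": "play_rows", "data": {"deltas": [-0.2,-0.2,0.8,0,45,0,0,0,0,45,0,0,0,0,45,0,0,0,0,45,0,0,0,0,45,0,0,0,0,45,0,0,0,0,45,0,0,0,0,45], "newtons": 20}}

```text
t: 21.47
tool_pos: [0.6328, 0.2651, 0.0153]
orientation: [-2.528, -1.865, 0.0]
force: [-0.7, 0.4, -0.2]
opening: 0.0536
gripper_force: 20.0
```

```bash
python3 st.py
```

```text
21.47 [632.8 265.1  15.3  72.8] tilt [-0. -0.] 53.6 19.99917894601822 [-0.7  0.4 -0.2] [-0.06 -0.07  0.05]
```

Emit:
{"op": "play_rows", "data": {"deltas": [0,0,-3,0,45,0,0,-10,0,45,0,0,-20,0,45,0,0,-30,0,45,0,0,-30,0,45,0,0,-20,-3,45,0,0,-8,-5,45,0,0,0,-5,45,0,0,0,-3.5,45,0,0,0,0,45]}}

```text
t: 22.3
tool_pos: [0.6331, 0.2652, 0.1378]
orientation: [2.231, 2.211, 0.002]
force: [-1.1, 0.3, -1.2]
opening: 0.0535
gripper_force: 20.0
```

```bash
python3 st.py 467.6 -9 130 89.4
```

```text
22.3 [633.1 265.2 137.8  89.5] tilt [0.08 0.03] 53.5 19.998128414154053 [-1.1  0.3 -1.2] [-0.06 -0.04 -0.05]
[-2.757e+02 -1.631e+02  7.400e+00  1.000e-01]
```

Emit:
{"op": "play_rows", "data": {"deltas": [-8,-5,0,0,45,-20,-12,0,0,45,-28,-17,0,0,45,-32,-19,0,0,45,-32,-19,0,0,45,-32,-19,0,0,45,-32,-19,0,0,45,-32,-19,0,0,45,-28,-17,0,0,45,-20,-11,3,0,45]}}

```text
t: 23.13
tool_pos: [0.4714, 0.001, 0.1342]
orientation: [2.237, 2.204, 0.0]
force: [-0.0, 0.4, -1.5]
opening: 0.0538
gripper_force: 20.0
```

Emit:
{"op": "play_rows", "data": {"deltas": [-9,-5,2,0,45,-2.5,-1,2,0,45,0,0,0,0,45,0,0,0,0,45,0,0,0,0,45,0,0,0,0,45]}}

```text
t: 23.63
tool_pos: [0.467, -0.0076, 0.1294]
orientation: [-2.233, -2.209, -0.0]
force: [-0.6, 0.6, -1.5]
opening: 0.0535
gripper_force: 20.0
```

```bash
python3 look.py w5;python3 st.py 467.6 -9 66 89.4
python3 - <<'E'
from h import *;import pickle
c=pickle.load(open("w5.pkl","rb"))
cv2.imwrite("pics/w5c.png",cv2.resize(c["pixels"][40:330,130:400],None,fx=2,fy=2))
E
```

```text
23.6833 [466.9  -7.7 129.4  89.4] 0.05375893954957498 [-1.2 -0.4 -1. ] [0.468 0.074 0.295] [-0.296 -0.    -0.011]
23.68 [466.9  -7.7 129.4  89.4] tilt [-0.01  0.01] 53.8 19.999164640903473 [-1.2 -0.4 -1. ] [-0.07 -0.12  0.02]
[-1.3  0.7 63.4 -0. ]
```

View pics/w5c.png

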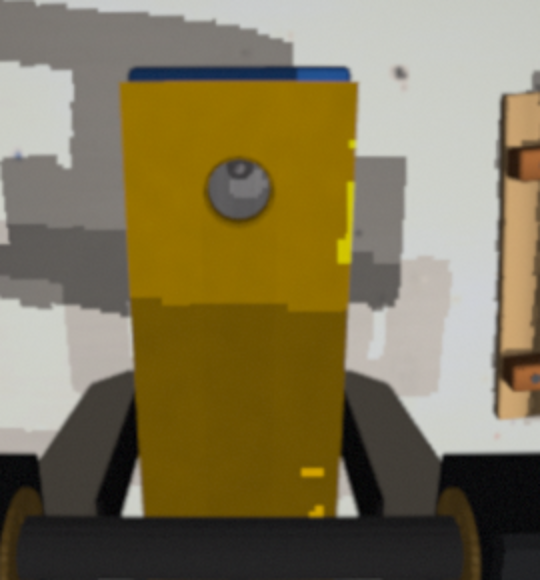

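The pin nose at crop (240,170) shows through the blank's far hole at (239,189), so the alignment is close.

Emit:
{"op": "play_rows", "data": {"deltas": [-1.3,0.7,15,0,45,0,0,25,0,45,0,0,17,0,45,0,0,6,0,45,0,0,0,0,45,0,0,0,0,45,0,0,0,0,45]}}

```text
t: 24.27
tool_pos: [0.4683, -0.0097, 0.0677]
orientation: [2.233, 2.208, 0.002]
force: [0.8, 0.6, -1.0]
opening: 0.0537
gripper_force: 20.0
```

```bash
python3 look.py w6;python3 st.py 467.6 -9 66 89.4
python3 - <<'E'
from h import *;import pickle
c=pickle.load(open("w5.pkl","rb"))
print("w5 hole",ray(c,[(249.5,134.5)],.1461)*1e3,"nose",ray(c,[(250,125)],.0675)*1e3)
c=pickle.load(open("w6.pkl","rb"))
cv2.imwrite("pics/w6c.png",cv2.resize(c["pixels"][60:220,160:340],None,fx=3,fy=3))
E
```

```text
24.3167 [468.5  -9.8  67.9  89.3] 0.05374433506617137 [-0.8 -0.4 -0.6] [0.469 0.072 0.233] [-0.297 -0.002 -0.012]
24.32 [468.5  -9.8  67.9  89.3] tilt [ 0.14 -0.02] 53.7 19.999166429042816 [-0.8 -0.4 -0.6] [-0.04 -0.1  -0.03]
[ 0.8 -0.9  1.9 -0.1]
w5 hole [[468.46429902  54.74009628]] nose [[468.95858683  51.28918087]]
```

View pics/w6c.png

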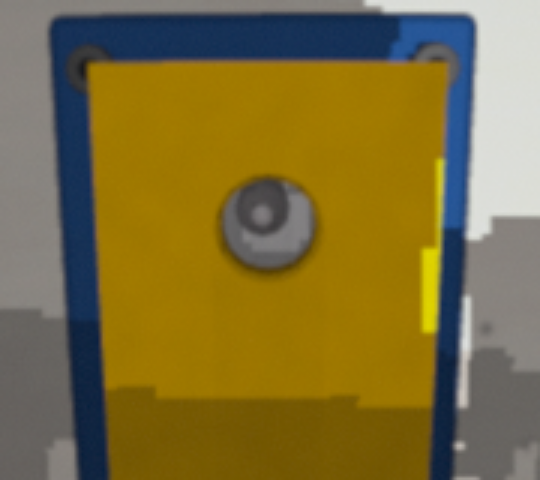

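The nose at crop (262,213) is inside the hole at (268,222).

Run:
```python
from h import *;import pickle
c=pickle.load(open("w6.pkl","rb"))
H,S,V=hsv(c)
m=((H>15)&(H<40)&(S>110)).astype(np.uint8)
k=np.zeros_like(m);k[85:180,185:310]=1
cs,hi=cv2.findContours(m*k,cv2.RETR_CCOMP,cv2.CHAIN_APPROX_NONE)
for q in cs:
    if 300<cv2.contourArea(q)<2000: print(cv2.minEnclosingCircle(q)); hc=cv2.minEnclosingCircle(q)[0]
h=ray(c,[hc],.0846)*1e3;n=ray(c,[(247.3,131)],.0675)*1e3
print(h,n,n-h)
```

```text
((249.0, 134.0), 16.155593872070312)
[[469.49940002  52.82295997]] [[468.65363992  52.19483079]] [[-0.8457601  -0.62812917]]
```

Emit:
{"op": "play_rows", "data": {"deltas": [0,-0.9,4,0,45,0,0,5,0,45,0,0,5,0,45,0,0,5,0,45,0,0,3,0,45,0,0,0,0,45,0,0,0,0,45]}}

```text
t: 24.9
tool_pos: [0.466, -0.0097, 0.0439]
orientation: [-2.234, -2.208, 0.001]
force: [0.3, -0.2, -0.6]
opening: 0.0536
gripper_force: 20.0
```

```bash
python3 st.py 467.6 -9.6 25.5 89.4
```

```text
24.9 [466.   -9.7  43.9  89.3] tilt [-0.05  0.01] 53.6 19.999230802059174 [ 0.3 -0.2 -0.6] [-0.08 -0.1   0.04]
[ 0.2  1.6 18.4 -0.1]
```

Emit:
{"op": "play_rows", "data": {"deltas": [0,1.2,4,0,45,0,0,5,0,45,0,0,4,0,45,0,0,3,0,45,0,0,1,0,45,0,0,0,0,45,0,0,0,0,45]}}

```text
t: 25.48
tool_pos: [0.4674, -0.0098, 0.0272]
orientation: [-2.234, -2.208, 0.0]
force: [-0.1, -0.9, -1.5]
opening: 0.0535
gripper_force: 20.0
```

```bash
python3 st.py 467.6 -9.6 25.3 89.4
```

```text
25.48 [467.4  -9.8  27.2  89.3] tilt [-0.01  0.  ] 53.5 19.999181628227234 [-0.1 -0.9 -1.5] [-0.02 -0.09 -0.06]
[ 0.2  0.2  1.9 -0.1]
```

Emit:
{"op": "play_rows", "data": {"deltas": [0,0,1,0,45,0,0,1,0,45,0,0,0.5,0,45,0,0,0,0,45,0,0,0,0,45]}}

```text
t: 25.9
tool_pos: [0.4677, -0.0098, 0.0252]
orientation: [2.234, 2.208, 0.0]
force: [-1.6, 0.7, 4.2]
opening: 0.0534
gripper_force: 20.0
```

```bash
python3 st.py
```

```text
25.9 [467.7  -9.8  25.2  89.3] tilt [ 0.02 -0.  ] 53.4 19.999812841415405 [-1.6  0.7  4.2] [0.02 0.29 0.03]
```

Emit:
{"op": "play_rows", "data": {"deltas": [0,0,0,0,75,0,0,0,0,93,0,0,0,0,93,0,0,-2,0,93,0,0,-20,0,93,0,0,-35,0,93,0,0,-35,0,93,10,0,-30,0,93,20,-1,-20,0,93,30,-2,-8,0,93]}}

```text
t: 26.73
tool_pos: [0.4675, 0.0494, 0.1794]
orientation: [2.234, 2.202, 0.006]
force: [0.8, -0.1, 0.3]
opening: 0.0929
gripper_force: 0.0
```

Emit:
{"op": "play_rows", "data": {"deltas": [35,-2,0,0,93,35,-2,0,0,93,35,-2,0,0,93,35,-2,0,0,93,32,-1,0,0,93,20,0,0,0,93,10,0,0,-2,93,2,0,0,-3,93,0,0,0,-1.9,93,0,0,0,0,93]}}

```text
t: 27.57
tool_pos: [0.4585, 0.254, 0.1747]
orientation: [2.093, 2.342, -0.001]
force: [-0.3, -0.7, -0.5]
opening: 0.0932
gripper_force: 0.0
```

Emit:
{"op": "play_rows", "data": {"deltas": [0,0,20,0,93,0,0,30,0,93,0,0,30,0,93,0,0,25,0,93,0,0,15,0,93,0,0,5,0,93,0,0,0,0,93,0,0,0,0,93,0,0,0,0,93]}}

```text
t: 28.32
tool_pos: [0.4599, 0.2546, 0.0516]
orientation: [2.097, 2.337, 0.004]
force: [0.5, 0.1, 0.4]
opening: 0.0933
gripper_force: 0.0
```

```bash
python3 st.py 458.8 254.6 12.7 96.2
```

```text
28.32 [459.9 254.6  51.6  96.2] tilt [0.14 0.06] 93.3 0.0 [0.5 0.1 0.4] [-0.04 -0.05 -0.03]
[ 0.1 -1.2 38.9 -0. ]
```

Emit:
{"op": "play_rows", "data": {"deltas": [0,-0.4,14,0,93,0,0,14,0,93,0,0,8,0,93,0,0,1.5,0,93,0,0,0,0,93,0,0,0,0,93,0,0,0,0,93]}}

```text
t: 28.9
tool_pos: [0.459, 0.2546, 0.0134]
orientation: [2.097, 2.338, 0.002]
force: [0.1, -0.0, -0.8]
opening: 0.0925
gripper_force: 0.0
```

```bash
python3 st.py 458.8 254.6 12.7 96.2
```

```text
28.9 [459.  254.6  13.4  96.2] tilt [0.09 0.04] 92.5 0.0 [ 0.1 -0.  -0.8] [ 0.02 -0.1  -0.02]
[-0.  -0.2  0.7  0. ]
```

Grip the stencil and lift.

Emit:
{"op": "play_rows", "data": {"deltas": [0,0,0.3,0,40,0,0,0,0,40,0,0,0,0,40,0,0,0,0,40,0,0,0,0,40,0,0,0,0,40,0,0,0,0,40], "newtons": 30}}

```text
t: 29.48
tool_pos: [0.4582, 0.2543, 0.0121]
orientation: [2.098, 2.339, 0.0]
force: [0.1, -0.7, 1.2]
opening: 0.0614
gripper_force: 30.0
```

```bash
python3 st.py
```

```text
29.48 [458.2 254.3  12.1  96.2] tilt [0.01 0.  ] 61.4 30.000129640102386 [ 0.1 -0.7  1.2] [-0.09 -0.08  0.04]
```

Emit:
{"op": "play_rows", "data": {"deltas": [0,0,-3,0,40,0,0,-10,0,40,0,0,-20,0,40,0,0,-25,0,40,0,0,-20,0,40,0,0,-10,2,40,0,0,-3,3,40,0,0,0,1.7,40,0,0,0,0,40,0,0,0,0,40]}}

```text
t: 30.32
tool_pos: [0.4582, 0.2543, 0.1035]
orientation: [2.229, 2.213, 0.0]
force: [0.1, 0.3, -2.0]
opening: 0.0617
gripper_force: 30.0
```

```bash
python3 st.py 467.7 -7.8 104 89.5
```

```text
30.32 [458.2 254.3 103.5  89.6] tilt [0.01 0.01] 61.7 29.999793469905853 [ 0.1  0.3 -2. ] [-0.03 -0.1  -0.01]
[-2.62e+02  1.14e+01 -5.00e-01  1.00e-01]
```

Emit:
{"op": "play_rows", "data": {"deltas": [-8,0,0,0,40,-20,1,0,0,40,-28,1,0,0,40,-32,2,0,0,40,-34,2,0,0,40,-34,2,0,0,40,-34,2,0,0,40,-32,1,0,0,40,-24,0.4,0,0,40,-12,0,0,0,40]}}

```text
t: 31.15
tool_pos: [0.4668, -0.0071, 0.1029]
orientation: [2.232, 2.211, -0.002]
force: [-1.3, -0.6, -1.9]
opening: 0.0619
gripper_force: 30.0
```

Emit:
{"op": "play_rows", "data": {"deltas": [-4,0,5,0,40,0,0,10,0,40,0,0,7,0,40,0,0,2,0,40,0,0,0,0,40,0,0,0,0,40,0,0,0,0,40]}}

```text
t: 31.73
tool_pos: [0.4675, -0.0072, 0.0792]
orientation: [2.229, 2.213, 0.0]
force: [-0.5, 0.4, -1.5]
opening: 0.0619
gripper_force: 30.0
```

```bash
python3 st.py 467.6 -7.7 45.1 89.5; python3 look.py w7;  python3 - <<'E'
from h import *;import pickle
c=pickle.load(open("w7.pkl","rb"))
cv2.imwrite("pics/w7c.png",cv2.resize(c["pixels"][40:280,140:360],None,fx=2.5,fy=2.5))
E
```

```text
31.73 [467.5  -7.2  79.2  89.6] tilt [0.01 0.  ] 61.9 29.999670088291168 [-0.5  0.4 -1.5] [-0.07 -0.06  0.01]
[-0.5  0.1 34.1  0.1]
31.7833 [467.7  -7.3  79.4  89.6] 0.06187560074456027 [-0.   0.1 -1.6] [0.469 0.074 0.245] [-0.297 -0.001 -0.008]
```

View pics/w7c.png

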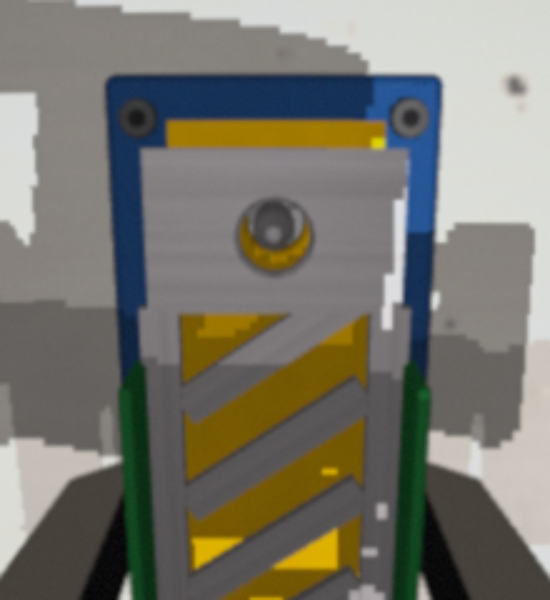

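The pin nose at crop (273,232) sits centred in the stencil hole at (275,236), and the blank is below.

Emit:
{"op": "play_rows", "data": {"deltas": [-0.4,0,5,0,40,0,0,6,0,40,0,0,6,0,40,0,0,6,0,40,0,0,5,0,40,0,0,3,0,40,0,0,1,0,40,0,0,0,0,40,0,0,0,0,40]}}

```text
t: 32.53
tool_pos: [0.4675, -0.0082, 0.0472]
orientation: [2.231, 2.212, 0.0]
force: [0.0, 0.5, -0.8]
opening: 0.0616
gripper_force: 30.0
```

```bash
python3 st.py 467.6 -7.7 45.1 89.5
```

```text
32.53 [467.5  -8.2  47.2  89.5] tilt [ 0.01 -0.  ] 61.6 29.99968260526657 [ 0.   0.5 -0.8] [-0.04 -0.1  -0.06]
[0.5 0.1 2.1 0. ]
```

Emit:
{"op": "play_rows", "data": {"deltas": [0.3,0,1,0,40,0,0,1,0,40,0,0,0.5,0,40,0,0,0,0,40,0,0,0,0,40]}}

```text
t: 32.95
tool_pos: [0.4677, -0.0079, 0.0451]
orientation: [2.23, 2.212, 0.001]
force: [-2.3, 0.8, 4.8]
opening: 0.062
gripper_force: 30.0
```

```bash
python3 st.py
```

```text
32.95 [467.7  -7.9  45.1  89.5] tilt [ 0.03 -0.  ] 62.0 30.001164972782135 [-2.3  0.8  4.8] [ 0.04  0.38 -0.02]
```

Emit:
{"op": "play_rows", "data": {"deltas": [0,0,0,0,80,0,0,0,0,93,0,0,0,0,93,0,0,-2,0,93,0,0,-20,0,93,0,0,-35,0,93,0,0,-35,0,93,-10,-1,-20,0,93,-25,-2,-8,0,80,-32,-2,0,0,60]}}

```text
t: 33.78
tool_pos: [0.4638, -0.0748, 0.1682]
orientation: [2.224, 2.212, 0.005]
force: [-0.1, 0.2, -0.9]
opening: 0.0839
gripper_force: 0.0
```

Emit:
{"op": "play_rows", "data": {"deltas": [-34,-2,0,0,50,-34,-2,0,0,50,-34,-2,0,0,50,-34,-2,0,0,50,-30,-1,0,0,50,-16,0,0,0,50,-5.5,0,0,0,50,0,0,20,0,50,0,0,28,0,50,0,0,25,0,50]}}

```text
t: 34.62
tool_pos: [0.4517, -0.262, 0.0911]
orientation: [2.23, 2.211, 0.001]
force: [-0.3, 0.8, -0.3]
opening: 0.0494
gripper_force: 0.0
```

Emit:
{"op": "play_rows", "data": {"deltas": [0,0,12,0,50,0,0,5,0,50,0,0,0,0,50,0,0,0,0,50,0,0,0,0,50]}}

```text
t: 35.03
tool_pos: [0.4524, -0.2628, 0.0764]
orientation: [2.228, 2.211, 0.001]
force: [0.1, 0.3, -0.2]
opening: 0.0496
gripper_force: 0.0
```

```bash
python3 st.py 453.5 -262.4 35.2 89.5
```

```text
35.03 [ 452.4 -262.8   76.4   89.5] tilt [ 0.13 -0.09] 49.6 0.0 [ 0.1  0.3 -0.2] [-0.03 -0.14 -0.02]
[ 0.5  1.  41.2  0. ]
```

Emit:
{"op": "play_rows", "data": {"deltas": [0.4,1,12,0,50,0,0,15,0,50,0,0,10,0,50,0,0,3,0,50,0,0,0,0,50,0,0,0,0,50,0,0,0,0,50,0,0,0,0,50]}}

```text
t: 35.7
tool_pos: [0.4528, -0.2623, 0.0354]
orientation: [2.23, 2.211, 0.0]
force: [0.4, 0.1, -0.1]
opening: 0.0499
gripper_force: 0.0
```

```bash
python3 st.py 453.5 -262.4 35 89.5
```

```text
35.7 [ 452.8 -262.3   35.4   89.5] tilt [ 0.06 -0.05] 49.9 0.0 [ 0.4  0.1 -0.1] [-0.04 -0.05  0.01]
[-0.1  0.7  0.4  0. ]
```

Emit:
{"op": "play_rows", "data": {"deltas": [0,0.6,0,0,0,0,0,0,0,0,0,0,0,0,0,0,0,0,0,0,0,0,0,0,0,0,0,0,0,0,0,0,0,0,0,0,0,0,0,0], "newtons": 40}}

```text
t: 36.37
tool_pos: [0.4529, -0.2619, 0.0345]
orientation: [2.231, 2.212, 0.0]
force: [0.9, 0.1, -0.9]
opening: 0.0106
gripper_force: 40.0
```

```bash
python3 st.py
```

```text
36.37 [ 452.9 -261.9   34.5   89.5] tilt [0.01 0.  ] 10.6 39.99864399433136 [ 0.9  0.1 -0.9] [-0.09 -0.23  0.02]
```

Emit:
{"op": "play_rows", "data": {"deltas": [0,0,-3,0,0,0,0,-10,0,0,0,0,-20,0,0,0,0,-30,0,0,0,0,-22,0,0,0,0,-10,0,0,8,0,0,0,0,20,1,0,0,0,30,2,0,0,0,33,2,0,0,0]}}

```text
t: 37.2
tool_pos: [0.4573, -0.1698, 0.1277]
orientation: [-2.231, -2.208, 0.001]
force: [0.8, 0.8, -3.6]
opening: 0.0104
gripper_force: 40.0
```

Emit:
{"op": "play_rows", "data": {"deltas": [34,2,0,0,0,34,2,0,0,0,34,2,0,0,0,28,2,0,0,0,20,1,0,0,0,10,0,0,0,0,3,0,0,0,0,0,0,0,0,0,0,0,0,0,0,0,0,0,0,0]}}

```text
t: 38.03
tool_pos: [0.4688, -0.0091, 0.1292]
orientation: [-2.232, -2.211, 0.001]
force: [1.0, -0.3, -3.1]
opening: 0.0104
gripper_force: 40.0
```

```bash
python3 st.py 467.3 -8.5 104 89.5
```

```text
38.03 [468.8  -9.1 129.2  89.5] tilt [-0.03 -0.02] 10.4 39.998159408569336 [ 1.  -0.3 -3.1] [-0.03 -0.08 -0.02]
[ 0.6 -1.5 25.2 -0. ]
```

Emit:
{"op": "play_rows", "data": {"deltas": [1.2,-1.3,6,0,0,0,0,11,0,0,0,0,6,0,0,0,0,1,0,0,0,0,0,0,0,0,0,0,0,0,0,0,0,0,0]}}

```text
t: 38.62
tool_pos: [0.4679, -0.0069, 0.1058]
orientation: [2.23, 2.212, 0.0]
force: [0.2, -0.1, -2.4]
opening: 0.0109
gripper_force: 40.0
```

```bash
python3 st.py 467.5 -7.8 71.5 89.5; python3 look.py w8;  python3 - <<'E'
from h import *;import pickle
c=pickle.load(open("w8.pkl","rb"))
cv2.imwrite("pics/w8c.png",cv2.resize(c["pixels"][40:280,140:360],None,fx=2.5,fy=2.5))
E
```

```text
38.62 [467.9  -6.9 105.8  89.5] tilt [ 0.02 -0.  ] 10.9 39.99816119670868 [ 0.2 -0.1 -2.4] [-0.02 -0.12 -0.06]
[-0.9 -0.4 34.3  0. ]
38.6667 [468.1  -6.8 106.   89.5] 0.010619821234702901 [ 0.4 -0.3 -3.7] [0.469 0.075 0.272] [-0.297 -0.001 -0.009]
```

View pics/w8c.png

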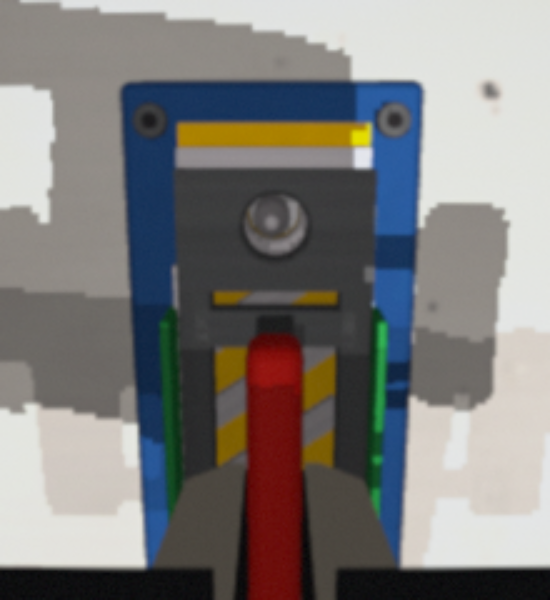

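The nose at crop (272,217) is inside the frame's hole at (275,223). Descending.

Emit:
{"op": "play_rows", "data": {"deltas": [-0.9,-0.4,5,0,0,0,0,6,0,0,0,0,6,0,0,0,0,6,0,0,0,0,5,0,0,0,0,3,0,0,0,0,1,0,0,0,0,0,0,0,0,0,0,0,0]}}

```text
t: 39.42
tool_pos: [0.4674, -0.0077, 0.0737]
orientation: [2.231, 2.212, 0.0]
force: [-0.3, 1.3, -3.0]
opening: 0.0106
gripper_force: 40.0
```

```bash
python3 st.py 467.5 -7.8 71.5 89.5
```

```text
39.42 [467.4  -7.7  73.7  89.5] tilt [0.01 0.  ] 10.6 39.99813973903656 [-0.3  1.3 -3. ] [-0.06 -0.04  0.  ]
[-0.1  0.1  2.2  0. ]
```

Emit:
{"op": "play_rows", "data": {"deltas": [0,0,1,0,0,0,0,1,0,0,0,0,0.4,0,0,0,0,0,0,0,0,0,0,0,0]}}

```text
t: 39.83
tool_pos: [0.4676, -0.0077, 0.0714]
orientation: [2.23, 2.212, 0.001]
force: [0.6, -0.0, -2.0]
opening: 0.0106
gripper_force: 40.0
```

```bash
python3 st.py
```

```text
39.83 [467.6  -7.7  71.4  89.5] tilt [ 0.04 -0.  ] 10.6 39.998613595962524 [ 0.6 -0.  -2. ] [-0.08 -0.11 -0.06]
```

Nearly down. I'll lower it to contact, release, back off and check.

Emit:
{"op": "play_rows", "data": {"deltas": [0,0,0.6,0,0,0,0,0,0,0,0,0,0,0,0]}}

```text
t: 40.08
tool_pos: [0.4677, -0.0077, 0.0713]
orientation: [2.23, 2.212, 0.001]
force: [-1.9, -0.1, 4.9]
opening: 0.0108
gripper_force: 40.0
```

Emit:
{"op": "play_rows", "data": {"deltas": [0,0,0,0,30,0,0,0,0,50,0,0,0,0,50,0,0,0,0,50,0,0,-5,0,50,0,0,-25,0,50,0,0,-35,0,93,0,0,-35,0,93,0,0,-25,0,93,0,0,-5,0,93]}}

```text
t: 40.92
tool_pos: [0.47, -0.008, 0.2067]
orientation: [2.226, 2.208, 0.008]
force: [0.1, -0.6, 0.3]
opening: 0.072
gripper_force: 0.0
```

Emit:
{"op": "play_rows", "data": {"deltas": [-30,0,0,0,93,-35,0,0,0,93,-35,0,0,0,93,-35,0,0,0,93,-35,0,0,0,93,-35,0,0,0,93,-30,0,0,0,93,-10,0,0,0,93,0,0,0,0,93]}}

```text
t: 41.67
tool_pos: [0.4645, -0.2547, 0.1999]
orientation: [-2.234, -2.208, 0.001]
force: [1.0, 0.1, 0.4]
opening: 0.0931
gripper_force: 0.0
```

```bash
python3 st.py
python3 - <<'E'
from h import *
from plant import robot
a=robot.read_camera("scene");t=robot.read_camera("top")
H,S,V=hsv(t);print("handle top",rect(t,((H<8)|(H>172))&(S>120),.094,(210,195,305,250)))
H,S,V=hsv(a);print("handle scene",rect(a,((H<8)|(H>172))&(S>120),.094,(255,170,315,220)))
A=cv2.resize(a["pixels"][150:250,180:330],None,fx=5,fy=5)[:, :750]
cv2.imwrite("pics/end.png",A)
E
```

```text
41.67 [ 464.5 -254.7  199.9   89.3] tilt [-0.06  0.02] 93.1 0.0 [1.  0.1 0.4] [-0.04 -0.09  0.01]
handle top [466.6  -8.4  88.9  84.1   9.1]
handle scene [467.8  -7.7  90.5  83.9  13.4]
```

View pics/end.png

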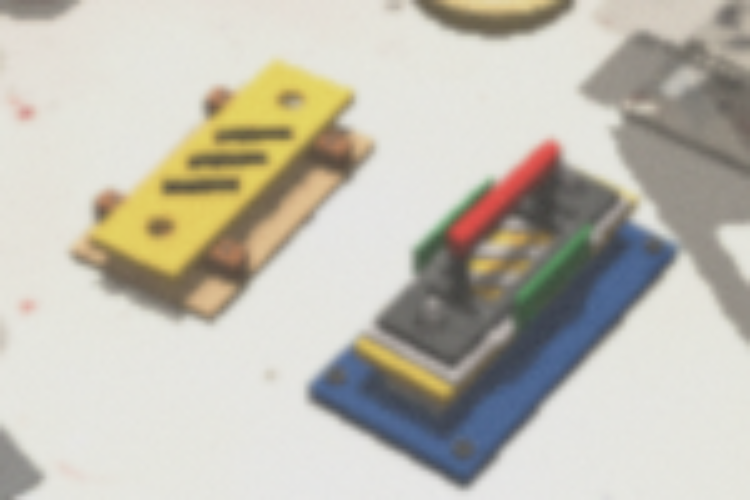

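The final crop shows the striped plate square on the battens at (220,170). The stack on the jig at (490,270) is fully seated, with the arm clear.

```bash
python3 -c "
from plant import robot
print(robot.close_job())"
```

```text
the job is handed in; nothing more can be done
None
```

The job is handed in: the striped plate lies face up and square across both battens of the rack, and the jig holds the blank, the stencil and the frame, each seated; the run took about 42 s of the 131 s allowed.

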